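# Clear the marking bed into its catch tray

### The arm

A 6-joint arm with a two-finger parallel gripper is mounted at the origin on the work surface. World frame = base frame: x ahead of the robot, y to its left, z up, the work surface at z = 0. Lengths are in m, angles in rad, forces in N, time in s.
With the tool pointing down it reaches from about 0.35 to 0.875 m from the base axis. Payload 15.5 kg.
Tool frame: the origin (TCP) lies at the very end of the fingers, on their centre line; the grasp point (between the pads) lies behind it (bot.pinch_z is the z of the grasp point in the tool frame, in m); z points along the fingers, y is the line along which they close (so a half turn about z gives the same grasp; the last joint's range is limited). The gripper opens to 85 mm and grips with 20 to 120 N. Pads are 22 mm wide; open, the fingers measure 114 mm over their backs; the gripper's body (76 mm by 85 mm) begins 54 mm behind the grasp point. The pads swing forward as they close: fully open they stand 13 mm farther back than shut.
Start: joints at [-1.292, 0.494, 1.345, -0, 1.302, -0.096], TCP at [0.228, -0.582, 0.203] pointing down, gripper open.
Joint ranges: [-2.91, 2.91], [-0.82, 2.16], [0.22, 2.67], [-1.22, 4.37], [0.12, 2.79], [-3.08, 3.08]. Speed limits (rad/s): [1.89, 1.89, 2.57, 3.01, 3.01, 3.01].

### API

Orientations are given as a rotation vector (axis times angle).
In Python, from rig import bot, viewer, spotter gives the robot as it stands.
- The arm moves only by the shell command python3 -m inch 'ROWS' [OPENING] [FORCE]. ROWS is a JSON object of lists of equal length, an entry for each row: "translation": the shift along the tool's x, y, z as a fraction of full scale, a list of three; "angular": the turn, a rotation vector about the tool's x, y, z as a fraction of full scale, a list of three. A call has 1 to 10 rows; each row shifts and turns the commanded pose from where the row before left it, along the tool's axes as they then stand; what a row does not reach is not made up. Full scale, the value 1, is 3 cm for a shift and 5 degrees for a turn. A row lasts 1/12 s, in which the tool goes at most 41.7 mm and 7.16 degrees, less where a joint would pass 70% of its speed; a pose out of reach is approached as far as the arm can. A call with a number of a shift or a turn outside -1 to 1 is refused whole. A call with a gripper value outside its range is refused whole. OPENING is the closure, from 0 (fully open) to 1 (shut), set as the call begins (- or left out, the last holds). The fingers move at their own pace and stop on an object; FORCE is the grip in N (left out, the last holds). Time passes only in rows, so rows that do not move let the fingers close. It gives the time, the measured TCP pose, the force, the opening and the grip force at its end, in the units of the state.
- bot.state(): the state, without advancing time (a new reading comes with each control period).
- viewer.read_camera(name): name is "scene" or "top" or "wrist"; returns (picture, depth): 400x640x3 uint8, red, green, blue; 400x640 float32, m along the optical axis (not along the pixel's ray), 0 where there is no reading.
- viewer.camera_info(name): a dict with "intrinsics" (3x3 intrinsics, pixels), "k1" (the pictures are not rectified: a ray, as slopes to the right and down, at radius r is drawn at 1 + k1 r^2 times it, then the intrinsics apply), "extrinsics" (4x4, takes a point from world to camera coordinates); the wrist camera has in their place "tool_from_camera" (4x4, takes a point from camera to tool coordinates, whose origin is the TCP and whose axes are the flange's). Camera axes: x right, y down, z forward; pixel columns grow to the right and rows downward; lengths in m; the calibration is good to about 2 mm. A picture is of the moment at which its call begins: read the wrist's pose just before it. camera_info takes no time and is no camera call.
- bot.finish_job(): hands the job in; it is judged then, once.
Trained networks look in the newest picture that a camera, given by its name, has taken for a name from the list of things; names that differ only in an ending like _2 or _b are one class to them, and where a whole thing is asked for, a point or a joint stands for the part that bears it (a point fixed in the world has none). Each returns a list of dicts, best first, with "conf" (0 to 1); they miss things now and then, are a little off and sometimes report something else, mostly with a low value. They report only what shows in the picture. A call takes as long as a camera call. They do not tell look-alikes from the thing itself.
- spotter.masks_of(camera, target): "pixels" (400x640 bool, what is visible of it) and "at" ([row, column] in pixels, amid what is visible of it).
The state is a dict: "time": time; "joint_positions": joint angles; "joint_velocities": joint speeds; "effort": joint torques, N m; "eef_pos": TCP position; "ee_rot": TCP orientation; "force": force on the tool from outside, world axes, zero at the start; "ft_torque": the same for the moment, N m; "finger_gap": finger opening in m; "grasp_force": force on a finger pad.
Only numpy, scipy, OpenCV 4.12 (cv2) and the standard library are available. Lean on these libraries where they do the work, as an engineer would, in place of code of your own. Each camera call takes 0.05 s, during which the arm holds its last target. There are 200 camera calls.

### The job

Take the scraper block off its mat and, holding it, wipe all four loose metal offcuts off the drilled plate of the marking bed into the catch tray beside it, without touching the offcuts with the gripper. Then swing the tray's open flap shut, fully home, so its tab drops in behind the rim, and leave the scraper standing upright on its mat again; leave the other things on the bench alone.

Things in the scene. Friction and masses are not known exactly. Their poses are not given: they have to be found in the camera images.
- bed: Fixed marking bed: 200 x 200 mm block, drilled aluminium plate on top 60 mm above the bench; origin at bench level under the plate's centre, z up. Rims 6 mm wide, 8 mm high stand on the plate along its x = +100, x = -100 and y = -100 mm edges; the y = +100 mm edge has no rim and drops straight into the catch tray (y = +100 to +200 mm, x = -100 to +100 mm).
- tray_in (a point): Centre of the catch tray's inner floor, 6 mm above the bench; axes as the bed's. Inside 192 mm (x) by 92 mm (y), 40 mm deep; steel walls 4 mm thick, top 46 mm above the bench.
- flap_hinge (a point): Middle of the flap's hinge line, on the tray's outer wall (bed y = +198 mm, 48 mm above the bench); the line runs along the bed's x axis.
- flap_edge (a point): Middle of the flap's free edge, on its outer face; 92 mm from the hinge. The flap is a steel sheet 188 mm wide, 4 mm thick, with a 14 mm tab bent down along its free edge.
- flap (a joint): Angle of the tray's flap in rad: 0 = shut (flat over the tray, top 50 mm above the bench, tab just inside the rim on the plate's side), 1.57 = standing upright, up to 2.2 = leaning outward, away from the plate. A stiff hinge: it stays where it is left.
- scraper: Scraper block, 0.18 kg: black foot 110 mm (x) by 24 mm (y), 30 mm high, with an aluminium grip on top 60 mm (x) by 20 mm (y), up to 76 mm high. Origin at the centre of its underside, z up.
- mat: Thin plain grey mat, 170 mm (x) by 90 mm (y), 3 mm thick, fixed to the bench; the scraper stands on it at the start. Origin at the centre of its underside.
- offcut_bar: Loose brass offcut, 32 x 14 x 6 mm, lying on the plate; origin at the centre of its underside.
- offcut_square: Loose dark steel offcut, 20 x 20 x 6 mm, on the plate; origin at the centre of its underside.
- offcut_disc: Loose brass disc, 22 mm across, 6 mm thick, on the plate; origin at the centre of its underside.
- offcut_tag: Loose dark steel offcut, 26 x 18 x 6 mm, on the plate; origin at the centre of its underside.
- parts_bin: Bystander: open grey plastic bin, 150 x 90 mm, 45 mm high; origin under its centre.
- bottle: Bystander: white bottle, 54 mm across, 130 mm tall; origin under its centre.
- driver: Bystander: screwdriver lying on the bench.
- lens_cap: Bystander: black round lens cap, 68 mm across, 18 mm high; origin under its centre.
There are look-alikes about, which are no part of the job. Of the things that look like the mat, take the one that is nearest to the robot's base at the start.

How it is judged:
On the way, in this order (a step that is already met when the one before it is completed fails the run):
1. the scraper is held in the gripper with its foot down on the bed's plate (contact force between the fingers and scraper above 2 N and x of scraper in the frame of bed between -0.1 and 0.1 m and y of scraper in the frame of bed between -0.1 and 0.12 m and z of scraper in the frame of bed between 0.05 and 0.066 m), for 0.1 s.
2. all four offcuts lie in the catch tray (x of offcut_bar in the frame of tray_in between -0.1 and 0.1 m and y of offcut_bar in the frame of tray_in between -0.05 and 0.05 m and z of offcut_bar in the frame of tray_in between -0.005 and 0.036 m and x of offcut_square in the frame of tray_in between -0.1 and 0.1 m and y of offcut_square in the frame of tray_in between -0.05 and 0.05 m and z of offcut_square in the frame of tray_in between -0.005 and 0.036 m and x of offcut_disc in the frame of tray_in between -0.1 and 0.1 m and y of offcut_disc in the frame of tray_in between -0.05 and 0.05 m and z of offcut_disc in the frame of tray_in between -0.005 and 0.036 m and x of offcut_tag in the frame of tray_in between -0.1 and 0.1 m and y of offcut_tag in the frame of tray_in between -0.05 and 0.05 m and z of offcut_tag in the frame of tray_in between -0.005 and 0.036 m), for 0.2 s.
3. the flap is shut (value of joint flap below 0.06 rad), for 0.2 s.
At the end, for the whole second after the job is handed in: All four offcuts are in the catch tray, the flap is shut over them (within 0.06 rad of home), and the scraper stands upright (within 0.1 rad) and still with its centre over the mat (its underside less than 10 mm above the bench) (all of step 2 and value of joint flap below 0.06 rad and x of scraper in the frame of mat between -0.085 and 0.085 m and y of scraper in the frame of mat between -0.045 and 0.045 m and height (world z) of scraper below 0.01 m and angle between scraper's own z axis and vertical below 0.1 rad and linear speed of scraper below 0.02 m/s); the robot touches nothing.
It fails at once if an offcut is touched by the gripper or arm (contact force between any of the fingers, the arm and offcut_bar above 0.5 N or contact force between any of the fingers, the arm and offcut_square above 0.5 N or contact force between any of the fingers, the arm and offcut_disc above 0.5 N or contact force between any of the fingers, the arm and offcut_tag above 0.5 N).
It fails at once if a bystander (bin, bottle, screwdriver, lens cap) is moved more than 30 mm (distance of any of parts_bin, bottle, driver, lens_cap from where it was at the start of the episode above 0.03 m).
It also fails if it takes over 72 s, if anything falls off the work surface, if the arm or the gripper's body presses on something with over 40 N, if the wrist force passes 120 N, or if a joint passes its speed limit or range.

## Working session

There is one attempt and no reset: what is moved stays moved. The work goes in short steps, Python scripts to look and compute and a shell command to move; the robot and the scene stay as the last step left them, time stands still between calls to the robot, and variables do not carry over. Pictures are saved under pics/ and viewed, at most 12 in all, crops included, and the job is handed in when it is done.

```bash
ls; mkdir -p pics; cat > h.py <<'E'
import numpy as np, cv2
from rig import bot, viewer, spotter
from scipy.spatial.transform import Rotation as R
def cam(name):
    s=bot.state(); rgb,d=viewer.read_camera(name); i=viewer.camera_info(name)
    if name=="wrist":
        T=np.eye(4);T[:3,:3]=R.from_rotvec(s["ee_rot"]).as_matrix();T[:3,3]=s["eef_pos"]
        W=T@np.array(i["tool_from_camera"])
    else: W=np.linalg.inv(np.array(i["extrinsics"]))
    K=np.array(i["intrinsics"]);k=i["k1"]
    v,u=np.mgrid[0:400,0:640].astype(float)
    p=cv2.undistortPoints(np.stack([u.ravel(),v.ravel()],1)[:,None],K,np.array([k,0,0,0.])).reshape(400,640,2)
    P=np.dstack([p,np.ones((400,640))])*d[...,None]
    P=P@W[:3,:3].T+W[:3,3]; P[d<=0]=np.nan
    return rgb,P
def save(n,rgb): cv2.imwrite("pics/"+n,rgb[...,::-1])
E
python3 - <<'E'
from h import *
for c in("top","scene"):
    rgb,P=cam(c); save(c+"0.png",rgb); np.save(c+"0.npy",P)
    for t in["bed","mat","scraper","flap","offcut_bar","offcut_square","offcut_disc","offcut_tag","parts_bin","bottle","driver","lens_cap"]:
        for m in spotter.masks_of(c,t)[:4]:
            if m["conf"]<.2: continue
            q=P[m["pixels"]]; q=q[~np.isnan(q[:,0])]
            if len(q)==0: print(c,t,m["at"],"nodepth");continue
            r=cv2.minAreaRect((q[:,:2]*1000).astype(np.float32))
            print(c,t,round(m["conf"],2),np.round(m["at"]),"med",np.round(np.median(q,0),3),"zmax",q[:,2].max().round(3),"rect",np.round(r[0]),np.round(r[1]),round(r[2],1))
print(bot.pinch_z,bot.state())
E
```

```text
pics
top bed 0.59 [263. 480.] med [ 0.476 -0.371  0.005] zmax 0.049 rect [ 479. -364.] [ 94. 156.] 80.5
top bed 0.56 [230. 355.] med [ 0.558 -0.013  0.058] zmax 0.142 rect [566. -25.] [339. 217.] 81.6
top mat 0.97 [249. 144.] med [0.514 0.57  0.004] zmax 0.011 rect [515. 570.] [172.  97.] 7.4
top mat 0.96 [257. 214.] med [0.487 0.371 0.003] zmax 0.083 rect [480. 383.] [ 93. 169.] 82.1
top scraper 0.69 [263. 208.] med [0.467 0.375 0.037] zmax 0.084 rect [469. 382.] [ 25. 101.] 85.0
top flap 0.82 [222. 295.] med [0.579 0.131 0.133] zmax 0.142 rect [583. 137.] [ 40. 186.] 81.5
top offcut_square 0.57 [240. 389.] med [ 0.533 -0.11   0.065] zmax 0.069 rect [ 533. -111.] [16. 19.] 0.7
top offcut_disc 0.58 [229. 354.] med [ 0.557 -0.014  0.058] zmax 0.142 rect [565. -25.] [339. 215.] 81.9
top offcut_tag 0.75 [230. 353.] med [ 0.558 -0.015  0.058] zmax 0.142 rect [569. -18.] [353. 224.] 80.9
top offcut_tag 0.59 [224. 368.] med [ 0.573 -0.05   0.065] zmax 0.069 rect [573. -51.] [17. 28.] 44.5
top parts_bin 0.7 [263. 480.] med [ 0.477 -0.372  0.005] zmax 0.049 rect [ 474. -373.] [113. 150.] 80.
[... 1392 characters left out ...]

-0.0187 {'time': 1.3, 'joint_positions': array([-1.29249114e+00,  4.93579359e-01,  1.34553105e+00, -5.24521278e-06,
        1.30249184e+00, -9.55319078e-02]), 'joint_velocities': array([-0.00169825, -0.00095281, -0.00256944,  0.00207239, -0.00038742,
       -0.00023942]), 'effort': array([ 5.66207600e-03, -8.82012534e+01, -3.84261239e+01,  3.55476486e-04,
        1.04358787e-03,  5.56726931e-08]), 'eef_pos': array([ 0.22822297, -0.5818273 ,  0.20297927]), 'ee_rot': array([-3.08686158e+00, -5.83808911e-01,  9.28640689e-06]), 'force': array([0.92652194, 1.24279578, 0.05138483]), 'ft_torque': array([-0.01277511, -0.01358096, -0.00538289]), 'grasp_force': 0.0, 'finger_gap': 0.08539607329726943}
```

View top.

```bash
python3 - <<'E'
import cv2
a=cv2.imread("pics/top0.png")[130:320,100:500]
cv2.imwrite("pics/top0c.png",cv2.resize(a,(800,380),interpolation=cv2.INTER_CUBIC))
E
```

```text
(no output)
```

View pics/top0c.png

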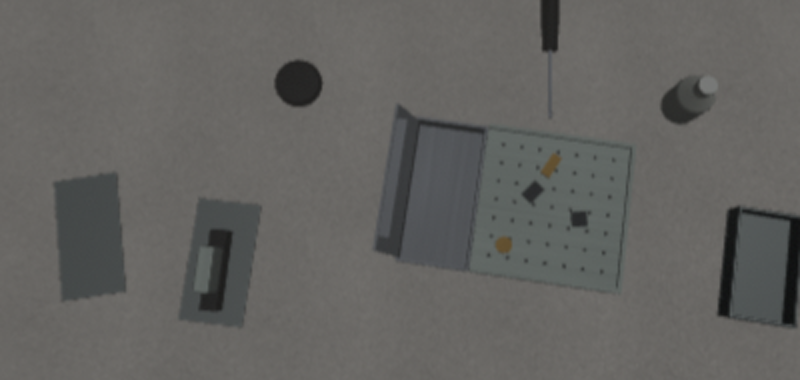

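View pics/scene0.png

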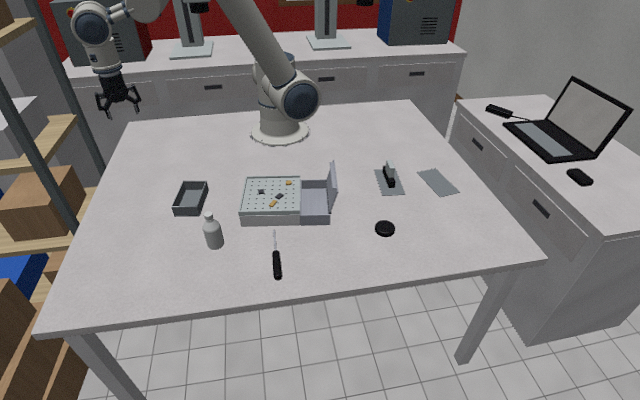

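The candidates for the mat are (top image col,row) the one under the scraper at (214,257), 0.61 m from the base, and the bare one at (144,249), 0.77 m away. I choose the first. The only scraper is at (208,263), and the bin and lens cap are clearly different things. The flap stands near upright at (295,222), with the drilled plate at (375,230) holding four offcuts. Next I'll fit the geometry.

```bash
python3 - <<'E'
from h import *
P=np.load("top0.npy"); rgb=cv2.imread("pics/top0.png")
reg=(P[...,0]>.38)&(P[...,0]<.72)&(P[...,1]>-.2)&(P[...,1]<.28)
m=reg&(P[...,2]>.052)&(P[...,2]<.075)&(P[...,1]<.11)
n,l,st,_=cv2.connectedComponentsWithStats(m.astype(np.uint8))
m=l==1+st[1:,4].argmax()
q=P[m]; r=cv2.minAreaRect((q[:,:2]*1000).astype(np.float32)); print("plate",r,np.median(q[:,2]))
# scraper
s=(P[...,0]>.40)&(P[...,0]<.56)&(P[...,1]>.3)&(P[...,1]<.47)
for a,b in((.055,.1),(.02,.045),(.001,.006)):
    q=P[s&(P[...,2]>a)&(P[...,2]<b)]; print(a,len(q),cv2.minAreaRect((q[:,:2]*1000).astype(np.float32)),np.median(q[:,2]))
# flap
f=reg&(P[...,2]>.075)&(P[...,1]>.05); q=P[f]; print("flap",len(q),cv2.minAreaRect((q[:,:2]*1000).astype(np.float32)),q[:,2].min(),q[:,2].max())
# offcuts by colour/height on plate
o=m&(P[...,2]>.0625)
n,l,st,c=cv2.connectedComponentsWithStats(o.astype(np.uint8))
for k in range(1,n):
    if st[k,4]>8: print(st[k],np.round(np.median(P[l==k],0),4))
E
```

```text
plate ((550.4551391601562, -77.33032989501953), (200.53123474121094, 200.3251495361328), 81.69849395751953) 0.05940509785400472
0.055 222 ((468.6333312988281, 382.4342956542969), (20.644207000732422, 57.138275146484375), 84.9771499633789) 0.07796768813279897
0.02 250 ((468.71661376953125, 382.0964660644531), (25.117578506469727, 106.58391571044922), 85.54596710205078) 0.03289648442380333
0.001 1583 ((480.7574462890625, 385.116943359375), (158.04197692871094, 169.76589965820312), 0.0521041639149189) 0.0027452550791473573
flap 716 ((581.0719604492188, 133.5569305419922), (21.215715408325195, 188.06796264648438), 81.72476196289062) 0.07507448019784446 0.14235223135787656
[335 192  83  85 554] [ 0.5436 -0.1274  0.0666]
[370 207  11  12  57] [ 0.6055 -0.0748  0.0652]
[361 221  11  11  60] [ 0.5702 -0.0499  0.0653]
[384 236  11   8  57] [ 0.5332 -0.1099  0.0654]
[348 249   8   8  44] [ 0.5013 -0.009   0.0658]
```

```bash
python3 -m inch '{"translation":[[0,-1,-0.3],[0,-1,0],[0,-1,0],[0,-1,0],[0,-1,0],[0,-1,0],[0,-1,0],[0,-1,0],[0,-1,0],[0,-1,0]],"angular":[[0,0,0],[0,0,0],[0,0,0],[0,0,0],[0,0,0],[0,0,0],[0,0,0],[0,0,0],[0,0,0],[0,0,0]]}' 0
```

```text
time: 2.13
eef_pos: [0.1183, -0.3012, 0.212]
ee_rot: [3.086, 0.584, -0.0]
force: [-1.0, -0.2, 0.2]
finger_gap: 0.085
grasp_force: 0.0
```

```bash
python3 -m inch '{"translation":[[1,-0.35,0],[1,-0.35,0],[1,-0.35,0],[1,-0.35,0],[1,-0.35,0],[1,-0.35,0],[1,-0.35,0],[1,-0.35,0],[1,-0.35,0],[1,-0.35,0]],"angular":[[0,0,0],[0,0,0],[0,0,0],[0,0,0],[0,0,0],[0,0,0],[0,0,0],[0,0,0],[0,0,0],[0,0,0]]}' 0; python3 -c "
from h import *
print(bot.state()['joint_positions'])"
```

```text
time: 2.97
eef_pos: [0.3607, -0.0938, 0.2122]
ee_rot: [3.086, 0.584, 0.001]
force: [0.5, -1.6, 0.5]
finger_gap: 0.0856
grasp_force: 0.0
[-4.14953995e-01  1.22065461e-01  1.89806620e+00 -5.58571133e-05
  1.12076153e+00  7.81686979e-01]
```

```bash
python3 -m inch '{"translation":[[0.65,-0.96,0],[0.65,-0.96,0],[0.65,-0.96,0],[0.65,-0.96,0],[0.65,-0.96,0],[0.65,-0.96,0],[0.65,-0.96,0],[0.65,-0.96,0],[0.65,-0.96,0],[0.65,-0.96,0]],"angular":[[0,0,0],[0,0,0],[0,0,0],[0,0,0],[0,0,0],[0,0,0],[0,0,0],[0,0,0],[0,0,0],[0,0,0]]}' 0
python3 -m inch '{"translation":[[0.65,-0.96,0],[0.65,-0.96,0],[0.65,-0.96,0],[0.65,-0.96,0],[0,0,0],[0,0,0],[0,0,0],[0,0,0],[0,0,0],[0,0,0]],"angular":[[0,0,0],[0,0,0],[0,0,0],[0,0,0],[0,0,1],[0,0,1],[0,0,1],[0,0,1],[0,0,1],[0,0,0.24]]}' 0
python3 - <<'E'
from h import *
rgb,P=cam("wrist"); save("w1.png",rgb)
for z in((.06,.1),(.02,.045)):
    s=(P[...,2]>z[0])&(P[...,2]<z[1])&(abs(P[...,0]-.47)<.09)&(abs(P[...,1]-.382)<.08)
    n,l,st,c=cv2.connectedComponentsWithStats(s.astype(np.uint8)); 
    q=P[l==1+st[1:,4].argmax()]
    print(len(q),cv2.minAreaRect((q[:,:2]*1000).astype(np.float32)),np.median(q[:,2]))
m=spotter.masks_of("wrist","mat")
for k in m[:2]:
    q=P[k["pixels"]];q=q[q[:,2]<.02]; print(k["conf"],cv2.minAreaRect((q[:,:2]*1000).astype(np.float32)))
s=bot.state();Rm=R.from_rotvec(s["ee_rot"]).as_matrix();print(s["eef_pos"],Rm,s["joint_positions"])
E
```

```text
time: 3.8
eef_pos: [0.436, 0.246, 0.2121]
ee_rot: [-3.087, -0.584, -0.001]
force: [1.2, -1.1, 0.2]
finger_gap: 0.0852
grasp_force: 0.0
time: 4.63
eef_pos: [0.4665, 0.3798, 0.212]
ee_rot: [3.139, -0.138, -0.0]
force: [-0.2, -0.1, 0.4]
finger_gap: 0.0855
grasp_force: 0.0
950 ((468.5732727050781, 379.83489990234375), (19.619022369384766, 59.72666549682617), 84.90397644042969) 0.0791034596065597
457 ((491.4883117675781, 378.44622802734375), (22.609603881835938, 63.2315673828125), 84.33264923095703) 0.03329085508417662
0.58 ((514.6417846679688, 567.5634155273438), (172.15048217773438, 93.17179870605469), 8.756376266479492)
[0.46657225 0.37977858 0.21200648] [[ 9.96644874e-01 -8.18473581e-02  6.85909556e-05]
 [-8.18473602e-02 -9.96644876e-01  2.95436913e-05]
 [ 6.59427513e-05 -3.50585571e-05 -9.99999997e-01]] [ 5.83980855e-01  4.52022097e-01  1.39377948e+00 -1.36845237e-05
  1.29571757e+00  2.23671992e+00]
```

View pics/w1.png

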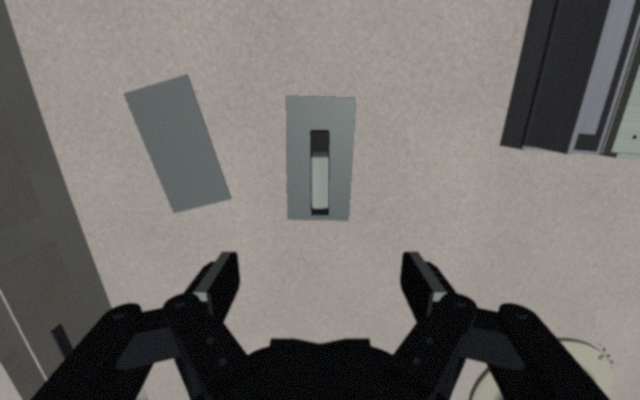

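```bash
python3 -m inch '{"translation":[[0.07,-0.04,1],[0,0,1],[0,0,1],[0,0,1],[0,0,1],[0,0,0.73],[0,0,0]],"angular":[[0,0,0],[0,0,0],[0,0,0],[0,0,0],[0,0,0],[0,0,0],[0,0,0]]}' 0
python3 -m inch '{"translation":[[0,0,0],[0,0,0],[0,0,0],[0,0,0],[0,0,0],[0,0,0],[0,0,0],[0,0,0]],"angular":[[0,0,0],[0,0,0],[0,0,0],[0,0,0],[0,0,0],[0,0,0],[0,0,0],[0,0,0]]}' 1 80
```

```text
time: 5.32
eef_pos: [0.4666, 0.3793, 0.0361]
ee_rot: [3.135, -0.127, -0.008]
force: [-0.7, -0.1, 0.2]
finger_gap: 0.0856
grasp_force: 0.0
time: 5.98
eef_pos: [0.4692, 0.3811, 0.0414]
ee_rot: [-3.138, 0.131, -0.002]
force: [-2.4, -1.5, 12.9]
finger_gap: 0.018
grasp_force: 78.5
```

```bash
python3 -m inch '{"translation":[[0,0,-0.3],[0,0,-1],[0,0,-1],[0,0,-1],[0,0,-1],[0,0,-1],[0,0,-0.7],[0,0,0],[0,0,0]],"angular":[[0,0,0],[0,0,0],[0,0,0],[0,0,0],[0,0,0],[0,0,0],[0,0,0],[0,0,0.7],[0,0,0]]}'
python3 - <<'E'
from h import *
rgb,P=cam("wrist"); save("w2.png",rgb)
s=bot.state();print(s["eef_pos"],s["ee_rot"],s["force"],s["finger_gap"],s["joint_positions"])
rgb,P=cam("scene"); save("s2.png",rgb)
q=P[(abs(P[...,0]-.47)<.08)&(abs(P[...,1]-.381)<.06)&(P[...,2]>.1)&(P[...,2]<.225)]
print(len(q)); h,e=np.histogram(q[:,2],20); print(h,e.round(3))
E
```

```text
time: 6.73
eef_pos: [0.4691, 0.3811, 0.2221]
ee_rot: [-3.131, 0.231, -0.004]
force: [0.0, 0.6, -3.2]
finger_gap: 0.0173
grasp_force: 79.0
[0.46859365 0.38070395 0.22081642] [-3.13299569e+00  2.26013300e-01 -9.12725880e-04] [-0.06840891  0.01065789 -2.33731343] 0.01748073700516221 [5.83398846e-01 4.46851349e-01 1.37700171e+00 6.85444674e-06
 1.31700147e+00 2.29822331e+00]
170
[ 4  7  2 11  5 10  9  6  6 11  8  5  8 11 24 19  4  9  3  8] [0.182 0.185 0.187 0.189 0.191 0.193 0.195 0.197 0.199 0.201 0.203 0.205
 0.207 0.209 0.211 0.213 0.215 0.217 0.219 0.222 0.224]
```

View pics/s2.png

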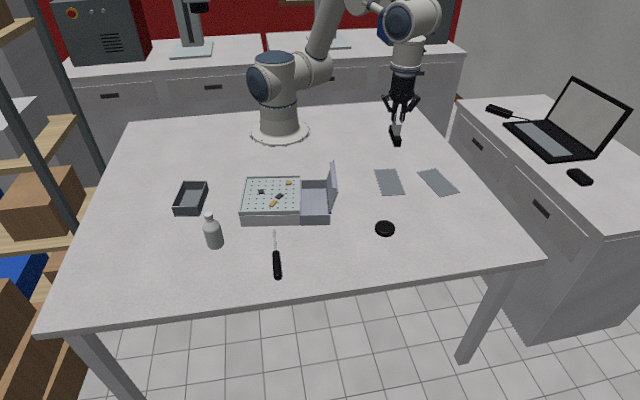

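The scraper is in the fingers at (397,132), and its underside is about 38 mm below the TCP, as expected. Next I'll carry it to the plate.

```bash
python3 -m inch '{"translation":[[0.23,0.95,0],[0.23,0.95,0],[0.23,0.95,0],[0.23,0.95,0],[0.23,0.95,0],[0.23,0.95,0],[0.23,0.95,0],[0.23,0.95,0],[0.23,0.95,0],[0.23,0.95,0]],"angular":[[0,0,0],[0,0,0],[0,0,0],[0,0,0],[0,0,0],[0,0,0],[0,0,0],[0,0,0],[0,0,0],[0,0,0]]}'
python3 -m inch '{"translation":[[0.23,0.95,0],[0.23,0.95,0],[0.23,0.95,0],[0.23,0.95,0],[0.23,0.95,0],[0.23,0.95,0],[0.23,0.95,0],[0.23,0.95,0],[0,0,0.8],[0,0,0.8]],"angular":[[0,0,0],[0,0,0],[0,0,0],[0,0,0],[0,0,0],[0,0,0],[0,0,0],[0,0,0],[0,0,0],[0,0,0]]}'
python3 - <<'E'
from h import *
s=bot.state();print(s["eef_pos"],s["ee_rot"],s["force"])
rgb,P=cam("top"); save("t3.png",rgb)
rgb,P=cam("wrist"); save("w3.png",rgb)
p=s["eef_pos"]-np.array([.5505,-.0773,0]);print("bed",.9895*p[0]-.1444*p[1],.1444*p[0]+.9895*p[1])
m=spotter.masks_of("wrist","scraper")
for k in m[:2]:
    q=P[k["pixels"]];q=q[q[:,2]>.1];r=cv2.minAreaRect((q[:,:2]*1000).astype(np.float32));print(k["conf"],k["at"],r,np.percentile(q[:,2],[5,50,95]))
E
```

```text
time: 7.67
eef_pos: [0.4952, 0.0874, 0.2193]
ee_rot: [3.133, -0.224, -0.003]
force: [0.5, -0.0, -2.7]
finger_gap: 0.0174
grasp_force: 79.1
time: 8.5
eef_pos: [0.518, -0.1466, 0.1715]
ee_rot: [3.133, -0.228, 0.002]
force: [-0.0, 0.8, -3.9]
finger_gap: 0.018
grasp_force: 79.2
[ 0.5180396  -0.14655548  0.17152823] [ 3.13279762e+00 -2.27601843e-01  2.02480710e-03] [-0.02873284  0.79448592 -3.93382944]
bed -0.022119076497445173 -0.07321558069194647
0.6 [226.3, 318.4] ((527.2545776367188, -147.05564880371094), (24.010160446166992, 84.1928482055664), 81.60808563232422) [0.15732731 0.20359754 0.20519513]
```

View pics/w3.png

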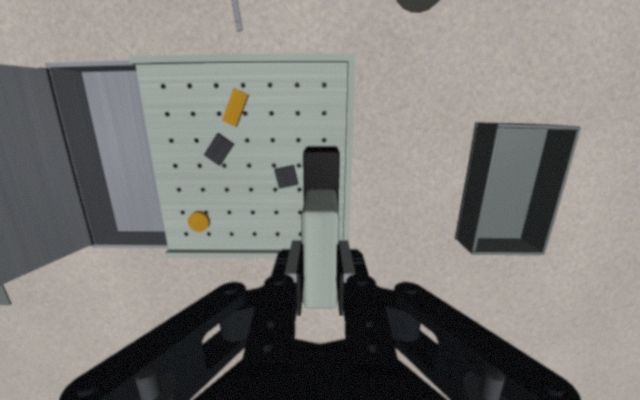

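The scraper is over the rear of the plate at (320,180), clear of the rims, and all four offcuts lie ahead of it. I'll descend.

```bash
python3 -m inch '{"translation":[[0,0,0.8],[0,0,0.8],[0,0,0.5],[0,0,0.15],[0,0,0.05],[0,0,0.03],[0,0,0]],"angular":[[0,0,0],[0,0,0],[0,0,0],[0,0,0],[0,0,0],[0,0,0],[0,0,0]]}'
python3 -m inch '{"translation":[[0,0,0.04],[0,0,0.03],[0,0,0]],"angular":[[0,0,0],[0,0,0],[0,0,0]]}'
```

```text
time: 9.23
eef_pos: [0.5185, -0.1449, 0.1034]
ee_rot: [3.133, -0.226, 0.003]
force: [-0.6, 0.1, -2.6]
finger_gap: 0.0173
grasp_force: 79.1
time: 9.48
eef_pos: [0.5179, -0.1448, 0.1004]
ee_rot: [3.133, -0.227, 0.001]
force: [0.3, -0.2, -0.9]
finger_gap: 0.0177
grasp_force: 79.1
```

```bash
python3 -m inch '{"translation":[[0,0,0.04],[0,0,0],[0,0,0]],"angular":[[0,0,0],[0,0,0],[0,0,0]]}'
```

```text
time: 9.73
eef_pos: [0.5177, -0.1447, 0.0989]
ee_rot: [-3.133, 0.227, 0.0]
force: [0.8, 0.2, -2.2]
finger_gap: 0.0175
grasp_force: 79.1
```

```bash
python3 -m inch '{"translation":[[0,-0.28,0],[0,-0.28,0],[0,-0.28,0],[0,-0.28,0],[0,-0.28,0],[0,-0.28,0],[0,-0.28,0],[0,-0.28,0],[0,-0.28,0],[0,-0.28,0]],"angular":[[0,0,0],[0,0,0],[0,0,0],[0,0,0],[0,0,0],[0,0,0],[0,0,0],[0,0,0],[0,0,0],[0,0,0]]}'
python3 - <<'E'
from h import *
rgb,P=cam("wrist"); save("w4.png",rgb)
E
```

```text
time: 10.57
eef_pos: [0.5299, -0.0608, 0.0989]
ee_rot: [3.133, -0.227, -0.0]
force: [0.6, -0.4, -1.8]
finger_gap: 0.0176
grasp_force: 79.2
```

View pics/w4.png

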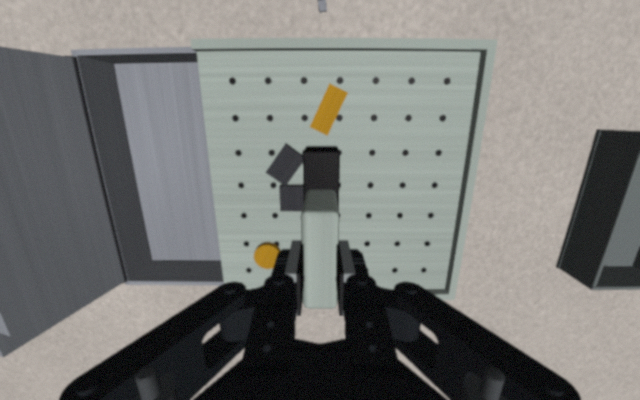

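The foot at (320,180) is pushing the square at (292,197), the tag is at (285,163) and the disc at (267,256). The bar clears the end of the foot. The stroke is working, so I'll finish it.

```bash
python3 -m inch '{"translation":[[0,-0.28,0],[0,-0.28,0],[0,-0.28,0],[0,-0.28,0],[0,-0.28,0],[0,-0.28,0],[0,-0.28,0],[0,-0.28,0],[0,-0.28,0],[0,-0.28,0]],"angular":[[0,0,0],[0,0,0],[0,0,0],[0,0,0],[0,0,0],[0,0,0],[0,0,0],[0,0,0],[0,0,0],[0,0,0]]}'
python3 -m inch '{"translation":[[0,-0.1,0],[0,0,0]],"angular":[[0,0,0],[0,0,0]]}'
python3 - <<'E'
from h import *
rgb,P=cam("wrist"); save("w5.png",rgb)
E
```

```text
time: 11.45
eef_pos: [0.542, 0.0224, 0.0989]
ee_rot: [-3.133, 0.227, 0.0]
force: [1.0, 0.3, -1.8]
finger_gap: 0.0175
grasp_force: 79.2
time: 11.62
eef_pos: [0.5425, 0.0253, 0.0989]
ee_rot: [-3.133, 0.226, -0.0]
force: [0.2, 0.4, -1.9]
finger_gap: 0.0174
grasp_force: 79.2
```

View pics/w5.png

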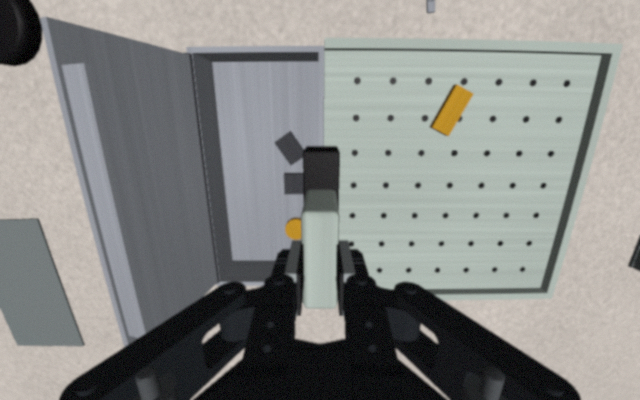

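The square, tag and disc are down in the tray at (294,183), (290,147) and (295,228). Only the bar at (452,110) remains, so I'll go back for a second stroke.

```bash
python3 -m inch '{"translation":[[0,0,-1],[0.38,0.97,0],[0.38,0.97,0],[0.38,0.97,0],[0.38,0.97,0],[0.38,0.97,0],[0,0,0],[0,0,0.6],[0,0,0.4],[0,0,0]],"angular":[[0,0,0],[0,0,0],[0,0,0],[0,0,0],[0,0,0],[0,0,0],[0,0,0],[0,0,0],[0,0,0],[0,0,0]]}'
python3 -m inch '{"translation":[[0,-0.28,0],[0,-0.28,0],[0,-0.28,0],[0,-0.28,0],[0,-0.28,0],[0,-0.28,0],[0,-0.28,0],[0,-0.28,0],[0,-0.28,0],[0,-0.28,0]],"angular":[[0,0,0],[0,0,0],[0,0,0],[0,0,0],[0,0,0],[0,0,0],[0,0,0],[0,0,0],[0,0,0],[0,0,0]]}'
python3 -m inch '{"translation":[[0,-0.28,0],[0,-0.28,0],[0,-0.28,0],[0,-0.28,0],[0,-0.28,0],[0,-0.28,0],[0,-0.28,0],[0,-0.2,0],[0,0,0]],"angular":[[0,0,0],[0,0,0],[0,0,0],[0,0,0],[0,0,0],[0,0,0],[0,0,0],[0,0,0],[0,0,0]]}'
python3 - <<'E'
from h import *
rgb,P=cam("wrist"); save("w6.png",rgb)
E
```

```text
time: 12.5
eef_pos: [0.5768, -0.1282, 0.0972]
ee_rot: [-3.133, 0.228, 0.003]
force: [-0.8, 0.8, -2.0]
finger_gap: 0.017
grasp_force: 85.6
time: 13.33
eef_pos: [0.59, -0.0437, 0.0989]
ee_rot: [-3.133, 0.227, 0.0]
force: [0.7, -0.5, -2.0]
finger_gap: 0.0172
grasp_force: 85.7
time: 14.08
eef_pos: [0.5994, 0.0208, 0.0989]
ee_rot: [-3.133, 0.225, -0.0]
force: [-1.0, -0.2, -1.8]
finger_gap: 0.0174
grasp_force: 85.6
```

View pics/w6.png

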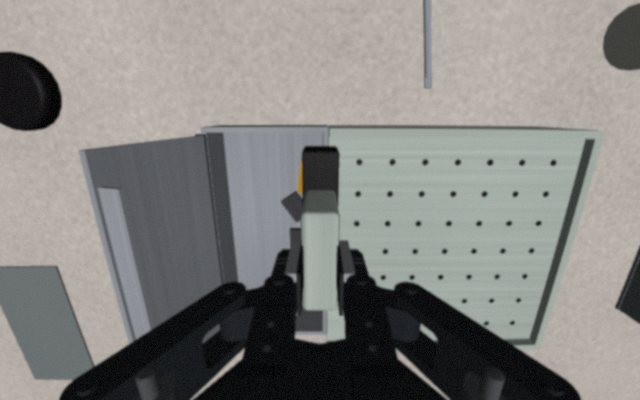

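```bash
python3 -m inch '{"translation":[[0,0,-1],[0,0,-1],[0,0,-1],[0,0,-1],[0,0,0]],"angular":[[0,0,0],[0,0,0],[0,0,0],[0,0,0],[0,0,0]]}'
python3 - <<'E'
from h import *
def bed(p): 
    d=p-np.array([.5505,-.0773,0]); return np.array([.9895*d[...,0]-.1444*d[...,1],.1444*d[...,0]+.9895*d[...,1],d[...,2]])
rgb,P=cam("wrist"); save("w7.png",rgb)
B=np.moveaxis(bed(P),0,-1)
for t in["offcut_bar","offcut_square","offcut_disc","offcut_tag","flap"]:
    for m in spotter.masks_of("wrist",t)[:2]:
        q=B[m["pixels"]];q=q[~np.isnan(q[:,0])]
        if len(q): print(t,round(m["conf"],2),m["at"],np.median(q,0).round(3),len(q))
g=(abs(B[...,0])<.09)&(B[...,1]>.15)&(B[...,1]<.35)&(B[...,2]>.06)&(B[...,2]<.16)
q=B[g]; 
for z in np.arange(.06,.15,.01):
    k=q[(q[:,2]>z)&(q[:,2]<z+.01)]
    if len(k): print(z.round(2),len(k),np.median(k[:,1]).round(4),k[:,1].max().round(3),k[:,2].max().round(4))
E
```

```text
time: 14.55
eef_pos: [0.6019, 0.0189, 0.2248]
ee_rot: [3.133, -0.227, 0.013]
force: [1.0, -0.6, -0.5]
finger_gap: 0.017
grasp_force: 85.8
offcut_square 0.45 [203.7, 300.5] [-0.009  0.131  0.013] 18
offcut_tag 0.61 [179.5, 298.5] [0.026 0.133 0.012] 156
flap 0.69 [207.0, 221.8] [0.021 0.206 0.104] 7275
0.06 600 0.1984 0.2 0.07
0.07 655 0.2011 0.203 0.08
0.08 699 0.2037 0.206 0.09
0.09 735 0.2063 0.209 0.1
0.1 766 0.2087 0.211 0.11
0.11 370 0.2104 0.213 0.1199
0.12 109 0.2138 0.216 0.13
0.13 2521 0.2122 0.222 0.14
0.14 28 0.203 0.205 0.141
```

View pics/w7.png

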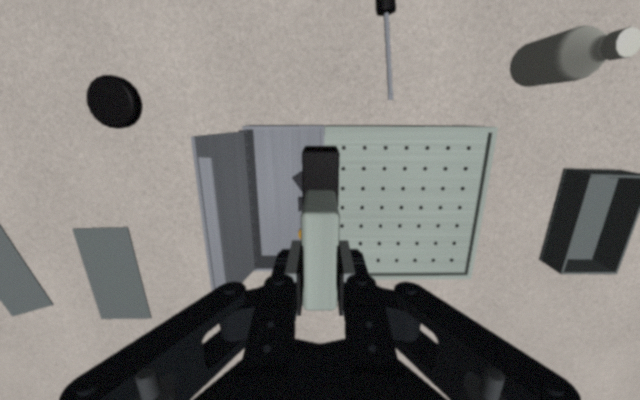

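The plate is clear, the tag and square sit on the tray floor (z about 12 mm), and the flap leans about 15° outward. I'll return the scraper to its mat.

```bash
python3 -m inch '{"translation":[[-0.49,-0.94,0],[-0.49,-0.94,0],[-0.49,-0.94,0],[-0.49,-0.94,0],[-0.49,-0.94,0],[-0.49,-0.94,0],[-0.49,-0.94,0],[-0.49,-0.94,0],[-0.49,-0.94,0],[-0.49,-0.94,0]],"angular":[[0,0,0],[0,0,0],[0,0,0],[0,0,0],[0,0,0],[0,0,0],[0,0,0],[0,0,0],[0,0,0],[0,0,0]]}'
python3 -m inch '{"translation":[[-0.49,-0.94,0],[-0.49,-0.94,0],[0,0,1],[0,0,1],[0,0,1],[0,0,1],[0,0,1],[0,0,0.5],[0,0,0.15],[0,0,0]],"angular":[[0,0,0],[0,0,0],[0,0,0],[0,0,0],[0,0,0],[0,0,0],[0,0,0],[0,0,0],[0,0,0],[0,0,0]]}'
```

```text
time: 15.68
eef_pos: [0.4932, 0.3209, 0.2178]
ee_rot: [3.132, -0.227, -0.002]
force: [0.4, 0.2, -2.3]
finger_gap: 0.0175
grasp_force: 85.6
time: 16.52
eef_pos: [0.4725, 0.3791, 0.0477]
ee_rot: [3.131, -0.227, -0.004]
force: [0.4, -0.1, -1.1]
finger_gap: 0.0176
grasp_force: 85.6
```

```bash
python3 -m inch '{"translation":[[0,0,0.1],[0,0,0.06],[0,0,0.03],[0,0,0]],"angular":[[0,0,0],[0,0,0],[0,0,0],[0,0,0]]}'
```

```text
time: 16.85
eef_pos: [0.4738, 0.38, 0.0443]
ee_rot: [-3.133, 0.227, -0.001]
force: [-0.5, -0.2, -2.1]
finger_gap: 0.0177
grasp_force: 85.6
```

```bash
python3 -m inch '{"translation":[[0,0,0.05],[0,0,0.03],[0,0,0],[0,0,0]],"angular":[[0,0,0],[0,0,0],[0,0,0],[0,0,0]]}'
```

```text
time: 17.18
eef_pos: [0.4735, 0.3798, 0.0413]
ee_rot: [-3.133, 0.227, -0.0]
force: [-0.4, -0.5, -1.8]
finger_gap: 0.0171
grasp_force: 85.6
```

```bash
python3 -m inch '{"translation":[[0,0,0.04],[0,0,0],[0,0,0]],"angular":[[0,0,0],[0,0,0],[0,0,0]]}'
```

```text
time: 17.43
eef_pos: [0.4734, 0.3798, 0.04]
ee_rot: [3.133, -0.227, -0.0]
force: [0.7, -0.7, -1.9]
finger_gap: 0.0175
grasp_force: 85.6
```

```bash
python3 -m inch '{"translation":[[0,0,0.04],[0,0,0],[0,0,0]],"angular":[[0,0,0],[0,0,0],[0,0,0]]}'; python3 -m inch '{"translation":[[0,0,0.03],[0,0,0],[0,0,0]],"angular":[[0,0,0],[0,0,0],[0,0,0]]}'
```

```text
time: 17.68
eef_pos: [0.4737, 0.3799, 0.0393]
ee_rot: [-3.133, 0.227, -0.001]
force: [-0.1, -1.4, 5.8]
finger_gap: 0.0175
grasp_force: 86.7
time: 17.93
eef_pos: [0.4738, 0.38, 0.0393]
ee_rot: [-3.133, 0.227, -0.002]
force: [-3.6, -4.2, 20.5]
finger_gap: 0.0173
grasp_force: 88.5
```

```bash
python3 -m inch '{"translation":[[0,0,-0.03],[0,0,0]],"angular":[[0,0,0],[0,0,0]]}'; python3 -m inch '{"translation":[[0,0,0],[0,0,0],[0,0,0],[0,0,0],[0,0,-0.3],[0,0,-1],[0,0,-1],[0,0,-1],[0,0,-1],[0,0,-1]],"angular":[[0,0,0],[0,0,0],[0,0,0],[0,0,0],[0,0,0],[0,0,0],[0,0,0],[0,0,0],[0,0,0],[0,0,0]]}' 0
python3 - <<'E'
from h import *
rgb,P=cam("top"); save("t8.png",rgb)
s=(P[...,0]>.40)&(P[...,0]<.56)&(P[...,1]>.3)&(P[...,1]<.47)
for t in["offcut_bar","offcut_square","offcut_disc","offcut_tag","scraper"]:
    for m in spotter.masks_of("top",t)[:2]:
        q=P[m["pixels"]];q=q[~np.isnan(q[:,0])]
        if len(q): print(t,round(m["conf"],2),m["at"],np.median(q,0).round(3),len(q))
rgb,P=cam("wrist")
for z in((.06,.1),(.001,.006)):
    s=(P[...,2]>z[0])&(P[...,2]<z[1])&(abs(P[...,0]-.47)<.1)&(abs(P[...,1]-.382)<.08)
    n,l,st,c=cv2.connectedComponentsWithStats(s.astype(np.uint8)); 
    q=P[l==1+st[1:,4].argmax()]
    print(len(q),cv2.minAreaRect((q[:,:2]*1000).astype(np.float32)),np.median(q[:,2]))
a=np.hstack([cv2.resize(cv2.imread("pics/t8.png")[180:290,170:430],(800,338))]); b=cv2.resize(rgb[...,::-1],(410,256))
a=np.vstack([a,np.hstack([b,np.zeros((256,390,3),np.uint8)])]); cv2.imwrite("pics/c8.png",a)
E
```

```text
time: 18.1
eef_pos: [0.4738, 0.3799, 0.0393]
ee_rot: [-3.133, 0.227, -0.001]
force: [-1.7, -1.8, 8.8]
finger_gap: 0.0174
grasp_force: 87.0
time: 18.93
eef_pos: [0.4732, 0.3797, 0.2001]
ee_rot: [-3.133, 0.227, -0.0]
force: [0.3, -0.0, -1.1]
finger_gap: 0.0853
grasp_force: 0.0
offcut_square 0.43 [232.3, 325.6] [0.557 0.051 0.011] 51
offcut_disc 0.32 [222.3, 328.6] [0.59  0.048 0.011] 67
offcut_tag 0.39 [220.7, 329.1] [0.59  0.048 0.011] 48
scraper 0.57 [258.3, 208.6] [0.481 0.375 0.034] 448
scraper 0.24 [264.0, 481.0] [ 0.474 -0.372  0.005] 2236
1047 ((473.9166259765625, 379.84197998046875), (19.948328018188477, 59.15437698364258), 81.44393157958984) 0.07906927293728466
7097 ((475.3152770996094, 377.9369201660156), (105.9964599609375, 184.93641662597656), 81.51526641845703) 0.0033382731156609835
```

View pics/c8.png

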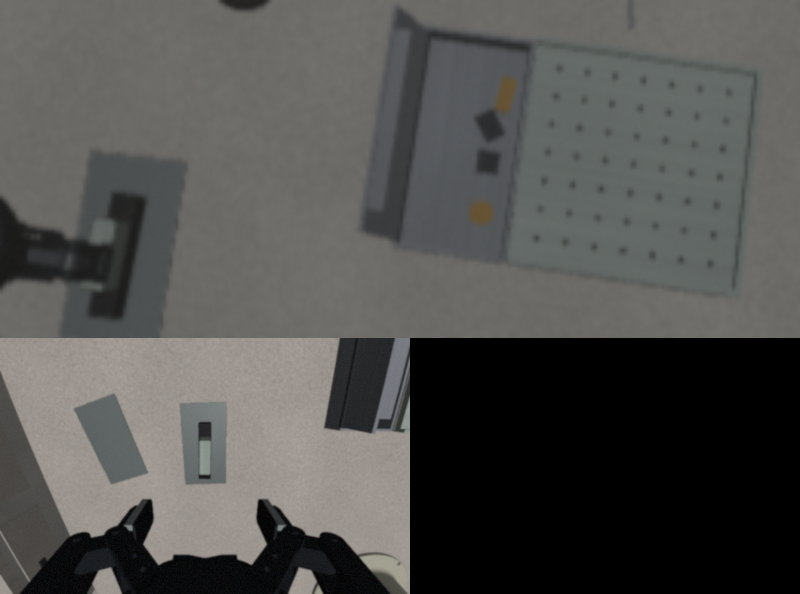

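All four offcuts lie flat in the tray (bar at (507,93), tag at (489,125), square at (488,162), disc at (481,213)). The scraper stands on its mat and is released. Now I'll move to the outer side of the flap with the fingers closed.

```bash
python3 -m inch '{"translation":[[0.8,0.87,0],[0.8,0.87,0],[0.8,0.87,0],[0.8,0.87,0],[0.8,0.87,0],[0.75,0.87,0],[0,0,0],[0,0,0]],"angular":[[0,0,0],[0,0,0],[0,0,0],[0,0,0],[0,0,0],[0,0,0],[0,0,0],[0,0,0]]}' 1 60
python3 -m inch '{"translation":[[0,0,0.9],[0,0,0.9],[0,0,0.9],[0,0,0]],"angular":[[0,0,0],[0,0,0],[0,0,0],[0,0,0]]}'
```

```text
time: 19.95
eef_pos: [0.5922, 0.2026, 0.1966]
ee_rot: [3.132, -0.231, -0.003]
force: [-0.6, 0.4, -0.7]
finger_gap: 0.0001
grasp_force: 0.0
time: 20.28
eef_pos: [0.588, 0.2044, 0.1116]
ee_rot: [3.131, -0.225, -0.013]
force: [-1.5, 0.2, -1.7]
finger_gap: 0.0001
grasp_force: 0.0
```

```bash
python3 -m inch '{"translation":[[0,0.5,-0.1],[0,0.5,0],[0,0.4,0],[0,0.4,0],[0,0.4,0],[0,0.4,0],[0,0.4,0],[0,0,0]],"angular":[[0,0,0],[0,0,0],[0,0,0],[0,0,0],[0,0,0],[0,0,0],[0,0,0],[0,0,0]]}'
python3 -m inch '{"translation":[[0,0.32,0.13],[0,0.32,0.13],[0,0.24,0.19],[0,0.24,0.19],[0,0,0]],"angular":[[0,0,0],[0,0,0],[0,0,0],[0,0,0],[0,0,0]]}'
```

```text
time: 20.95
eef_pos: [0.5786, 0.1128, 0.1201]
ee_rot: [3.133, -0.229, -0.0]
force: [-0.3, -0.1, -0.4]
finger_gap: 0.0002
grasp_force: 0.0
time: 21.37
eef_pos: [0.5731, 0.0807, 0.0992]
ee_rot: [3.133, -0.228, -0.004]
force: [0.2, -0.6, 0.2]
finger_gap: 0.0002
grasp_force: 0.0
```

```bash
python3 - <<'E'
from h import *
a,P=cam("scene"); b,_=cam("wrist")
c=np.vstack([cv2.resize(a[140:260,210:400],(633,300),),cv2.resize(b,(480,300))[:, :].copy() if 0 else np.pad(cv2.resize(b,(480,300)),((0,0),(0,153),(0,0)))]); save("c9.png",c)
E
```

```text
(no output)
```

View pics/c9.png

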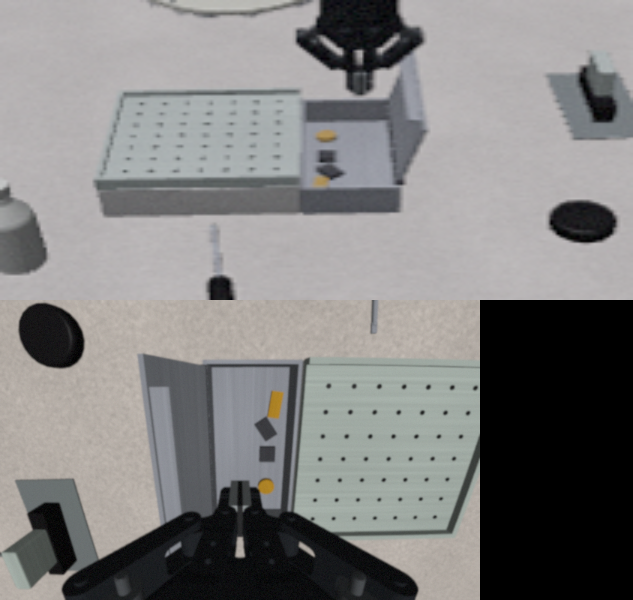

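```bash
python3 - <<'E'
from h import *
def bed(p):
    d=p-np.array([.5505,-.0773,0]); return np.stack([.9895*d[...,0]-.1444*d[...,1],.1444*d[...,0]+.9895*d[...,1],d[...,2]],-1)
s=bot.state();print(bed(s["eef_pos"]),s["eef_pos"],s["time"])
for c in("wrist","scene"):
    _,P=cam(c);B=bed(P)
    g=(abs(B[...,0])<.094)&(B[...,1]>.19)&(B[...,1]<.26)&(B[...,2]>.055)&(B[...,2]<.16)
    q=B[g]; print(c,len(q),q[:,0].min(),q[:,0].max())
    for z in np.arange(.055,.15,.015):
        k=q[(q[:,2]>z)&(q[:,2]<z+.015)]
        if len(k): print(z.round(3),len(k),np.percentile(k[:,1],[5,50,95]).round(4),k[:,2].max().round(4))
    g=(abs(B[...,0])<.05)&(B[...,1]>.11)&(B[...,1]<.19)&(B[...,2]>.07)&(B[...,2]<.2)
    q=B[g]; 
    if len(q): print("finger",len(q),np.percentile(q,[0,5,50,95,100],axis=0).round(3).tolist())
E
```

```text
[1.23721173e-04 1.60814950e-01 1.00242496e-01] [0.573845   0.08181464 0.1002425 ] 21.4667
wrist 15984 -0.06939937797717885 0.09399979075796491
0.055 1694 [0.1956 0.1976 0.1994] 0.07
0.07 1985 [0.1996 0.2015 0.2033] 0.085
0.085 2288 [0.2036 0.2055 0.2073] 0.1
0.1 2174 [0.2075 0.2091 0.2106] 0.115
0.115 677 [0.2115 0.2135 0.2154] 0.13
0.13 7166 [0.2031 0.2131 0.2202] 0.1408
finger 11784 [[-0.012, 0.111, 0.132], [-0.007, 0.123, 0.148], [0.012, 0.155, 0.185], [0.017, 0.187, 0.199], [0.019, 0.19, 0.2]]
scene 343 -0.0915076298060616 0.09396976667675547
0.055 52 [0.1972 0.1993 0.2014] 0.0689
0.07 54 [0.2015 0.2036 0.2054] 0.0845
0.085 51 [0.2053 0.2075 0.2092] 0.0996
0.1 18 [0.2099 0.2114 0.2139] 0.114
0.115 13 [0.2134 0.2154 0.2171] 0.1286
0.13 155 [0.2055 0.2148 0.2225] 0.1424
finger 207 [[-0.015, 0.117, 0.133], [-0.009, 0.13, 0.14], [0.011, 0.159, 0.18], [0.016, 0.185, 0.197], [0.018, 0.189, 0.199]]
```

```bash
python3 - <<'E'
from h import *
s=bot.state();p=s["eef_pos"]
i=viewer.camera_info("scene");E=np.array(i["extrinsics"])
for dz in(0,.01,.02,.03,.04):
    u,_=cv2.projectPoints((p+[0,0,dz])[None],cv2.Rodrigues(E[:3,:3])[0],E[:3,3],np.array(i["intrinsics"]),np.array([i["k1"],0,0,0.]))
    w=viewer.camera_info("wrist");C=np.linalg.inv(np.array(w["tool_from_camera"]))
    v,_=cv2.projectPoints(np.array([[0,0,-dz]]),cv2.Rodrigues(C[:3,:3])[0],C[:3,3],np.array(w["intrinsics"]),np.array([w["k1"],0,0,0.]))
    print(dz,u.ravel().round(1),v.ravel().round(1))
_,P=cam("scene")
print(P[165:190:2,317].round(3))
E
```

```text
Traceback (most recent call last):
cv2.error: OpenCV(4.12.0) /io/opencv/modules/calib3d/src/calibration_base.cpp:1490: error: (-215:Assertion failed) npoints >= 0 && (depth == CV_32F || depth == CV_64F) in function 'projectPoints'
```

```bash
python3 - <<'E'
from h import *
s=bot.state();p=s["eef_pos"]
i=viewer.camera_info("scene");E=np.array(i["extrinsics"]);w=viewer.camera_info("wrist");C=np.linalg.inv(np.array(w["tool_from_camera"]))
pr=lambda X,T,i:cv2.projectPoints(np.array(X,float).reshape(1,1,3),cv2.Rodrigues(T[:3,:3])[0],T[:3,3],np.array(i["intrinsics"],float),np.array([i["k1"],0,0,0.]))[0].ravel().round(1)
for dz in(0,.01,.02,.03,.04): print(dz,pr(p+np.array([0,0,dz]),E,i),pr([0,0,-dz],C,w))
_,P=cam("scene")
print(P[165:190:2,317].round(3))
E
```

```text
0 [317.6 183. ] [319.7 234.4]
0.01 [317.6 180.7] [319.7 241. ]
0.02 [317.6 178.3] [319.7 248.3]
0.03 [317.6 175.8] [319.7 256.4]
0.04 [317.6 173.4] [319.7 265.6]
[[0.587 0.078 0.183]
 [0.585 0.078 0.174]
 [0.586 0.078 0.167]
 [0.585 0.078 0.158]
 [0.585 0.078 0.15 ]
 [0.585 0.078 0.142]
 [0.584 0.078 0.133]
 [0.48  0.097 0.049]
 [0.481 0.096 0.04 ]
 [0.48  0.097 0.03 ]
 [0.477 0.097 0.019]
 [0.476 0.097 0.008]
 [0.488 0.095 0.008]]
```

The closed fingertips are really about 30 mm behind the reported TCP, so they passed over the flap. I'll back out over it and repeat 30 mm lower.

```bash
python3 -m inch '{"translation":[[0,0,-1],[0,0,-0.2],[0,-1,0],[0,-1,0],[0,-1,0],[0,-1,0],[0,-0.1,0],[0,0,0]],"angular":[[0,0,0],[0,0,0],[0,0,0],[0,0,0],[0,0,0],[0,0,0],[0,0,0],[0,0,0]]}'
python3 -m inch '{"translation":[[0,0,0.8],[0,0,0.87],[0,0,0],[0,0.5,0],[0,0.4,0],[0,0.4,0],[0,0.4,0],[0,0,0]],"angular":[[0,0,0],[0,0,0],[0,0,0],[0,0,0],[0,0,0],[0,0,0],[0,0,0],[0,0,0]]}'
```

```text
time: 22.28
eef_pos: [0.5919, 0.2058, 0.1368]
ee_rot: [-3.133, 0.223, -0.001]
force: [-0.7, -0.1, -0.3]
finger_gap: 0.0001
grasp_force: 0.0
time: 22.95
eef_pos: [0.5846, 0.1506, 0.0876]
ee_rot: [3.133, -0.23, 0.002]
force: [0.2, -0.7, -0.4]
finger_gap: 0.0001
grasp_force: 0.0
```

```bash
python3 -m inch '{"translation":[[0,0.3,0],[0,0.3,0],[0,0.3,0],[0,0.3,0]],"angular":[[0,0,0],[0,0,0],[0,0,0],[0,0,0]]}'
python3 - <<'E'
from h import *
_,P=cam("wrist")
d=P-np.array([.5505,-.0773,0]);B=np.stack([.9895*d[...,0]-.1444*d[...,1],.1444*d[...,0]+.9895*d[...,1],d[...,2]],-1)
g=(B[...,0]>.04)&(B[...,0]<.09)&(B[...,1]>.15)&(B[...,1]<.26)&(B[...,2]>.055)&(B[...,2]<.16)
q=B[g]
for z in np.arange(.055,.15,.015):
    k=q[(q[:,2]>z)&(q[:,2]<z+.015)]
    if len(k): print(z.round(3),len(k),np.percentile(k[:,1],[5,50,95]).round(4),k[:,2].max().round(4))
E
```

```text
time: 23.28
eef_pos: [0.5791, 0.1169, 0.0866]
ee_rot: [-3.133, 0.227, -0.0]
force: [0.2, 0.8, 0.2]
finger_gap: -0.0002
grasp_force: 0.6
0.055 317 [0.194  0.1948 0.1961] 0.07
0.07 415 [0.1909 0.1922 0.1935] 0.085
0.085 540 [0.1881 0.1893 0.1907] 0.1
0.1 699 [0.1852 0.1864 0.1878] 0.115
0.115 946 [0.1824 0.1836 0.185 ] 0.13
0.13 4199 [0.1644 0.175  0.1818] 0.1406
```

```bash
python3 -m inch '{"translation":[[0,0.4,0.13],[0,0.4,0.13],[0,0.24,0.19],[0,0.24,0.19],[0,0.19,0.24],[0,0.19,0.24],[0,0,0]],"angular":[[0,0,0],[0,0,0],[0,0,0],[0,0,0],[0,0,0],[0,0,0],[0,0,0]]}'
python3 -m inch '{"translation":[[0,0.12,0.28],[0,0.12,0.28],[0,0.05,0.2],[0,0,0]],"angular":[[0,0,0],[0,0,0],[0,0,0],[0,0,0]]}'
cat > flap.py <<'E'
from h import *
_,P=cam("wrist")
d=P-np.array([.5505,-.0773,0]);B=np.stack([.9895*d[...,0]-.1444*d[...,1],.1444*d[...,0]+.9895*d[...,1],d[...,2]],-1)
g=(B[...,0]>.03)&(B[...,0]<.09)&(B[...,1]>.10)&(B[...,1]<.195)&(B[...,2]>.03)&(B[...,2]<.13)
q=B[g]
for y in np.arange(.10,.195,.01):
    k=q[(q[:,1]>y)&(q[:,1]<y+.01)]
    if len(k): print(y.round(3),len(k),np.median(k[:,2]).round(4),end=" | ")
E
python3 flap.py
```

```text
time: 23.92
eef_pos: [0.571, 0.0674, 0.0512]
ee_rot: [3.133, -0.228, -0.004]
force: [-1.1, 1.6, -0.8]
finger_gap: 0.0003
grasp_force: 0.0
time: 24.25
eef_pos: [0.57, 0.0595, 0.0287]
ee_rot: [3.133, -0.227, -0.003]
force: [-0.9, 0.6, -0.7]
finger_gap: 0.0001
grasp_force: 0.0
0.1 1644 0.059 | 0.11 2443 0.0584 | 0.12 2401 0.0574 | 0.13 2327 0.0564 | 0.14 2341 0.0554 | 0.15 2262 0.0543 | 0.16 2203 0.0534 | 0.17 2162 0.0524 | 0.18 2090 0.0513 | 0.19 1111 0.0506 |
```

```bash
python3 -m inch '{"translation":[[0,0,0.1],[0,0,0.08],[0,0,0]],"angular":[[0,0,0],[0,0,0],[0,0,0]]}'
python3 -m inch '{"translation":[[0,0,0.05],[0,0,0]],"angular":[[0,0,0],[0,0,0]]}'; python3 flap.py
```

```text
time: 24.55
eef_pos: [0.5708, 0.0599, 0.0245]
ee_rot: [3.133, -0.227, -0.0]
force: [0.3, -0.0, 0.2]
finger_gap: -0.0001
grasp_force: 0.0
time: 24.72
eef_pos: [0.5709, 0.0598, 0.0232]
ee_rot: [-3.133, 0.227, -0.0]
force: [0.5, 0.6, -0.2]
finger_gap: 0.0002
grasp_force: 0.0
0.1 1965 0.052 | 0.11 2379 0.0521 | 0.12 2360 0.0519 | 0.13 2340 0.0517 | 0.14 2359 0.0514 | 0.15 2328 0.0512 | 0.16 2326 0.0509 | 0.17 2303 0.0507 | 0.18 2272 0.0505 | 0.19 1224 0.0504 |
```

```bash
python3 -m inch '{"translation":[[0,0,0.05],[0,0,0.03],[0,0,0]],"angular":[[0,0,0],[0,0,0],[0,0,0]]}'
python3 -m inch '{"translation":[[0,0,0.03],[0,0,0]],"angular":[[0,0,0],[0,0,0]]}'; python3 flap.py
```

```text
time: 25.02
eef_pos: [0.5711, 0.0598, 0.0216]
ee_rot: [-3.133, 0.227, -0.001]
force: [-4.0, -0.7, 14.2]
finger_gap: 0.0
grasp_force: 6.7
time: 25.18
eef_pos: [0.5711, 0.0598, 0.0214]
ee_rot: [-3.133, 0.227, -0.002]
force: [-7.5, 0.2, 27.9]
finger_gap: 0.0001
grasp_force: 14.0
0.1 2082 0.0498 | 0.11 2368 0.0502 | 0.12 2371 0.0502 | 0.13 2362 0.0502 | 0.14 2359 0.0502 | 0.15 2380 0.0502 | 0.16 2363 0.0503 | 0.17 2349 0.0502 | 0.18 2329 0.0503 | 0.19 1249 0.0503 |
```

The flap is flat at 50 mm and resists at 28 N, so it is home. I'll lift away and verify.

```bash
python3 -m inch '{"translation":[[0,0,-0.3],[0,0,-1],[0,0,-1],[0,0,-1],[0,0,-1],[0,0,-0.5],[0,0,0],[0,0,0],[0,0,0]],"angular":[[0,0,0],[0,0,0],[0,0,0],[0,0,0],[0,0,0],[0,0,0],[0,0,0],[0,0,0],[0,0,0]]}'; python3 flap.py; python3 - <<'E'
from h import *
a,P=cam("scene"); 
s=(P[...,2]>.07)&(P[...,2]<.09)&(abs(P[...,0]-.474)<.1)&(abs(P[...,1]-.38)<.06)
print(s.sum(),np.median(P[s],0),bot.state()["force"])
print(bot.finish_job())
E
```

```text
time: 25.98
eef_pos: [0.5703, 0.0598, 0.1632]
ee_rot: [3.133, -0.227, -0.002]
force: [-0.8, 0.1, -0.4]
finger_gap: -0.0001
grasp_force: 0.0
0.1 586 0.0498 | 0.11 628 0.0503 | 0.12 615 0.0504 | 0.13 618 0.0503 | 0.14 654 0.0502 | 0.15 627 0.0503 | 0.16 624 0.0503 | 0.17 629 0.0502 | 0.18 616 0.0503 | 0.19 317 0.0503 | 59 [0.47999278 0.37590212 0.07902402] [ 0.13652852 -0.31731552  0.55549279]
the job is handed in; nothing more can be done
None
```

I handed the job in at about 26 s: my last measurements showed all four offcuts in the catch tray, the flap flat and shut over them, and the scraper standing upright on its mat, but no verdict came back.

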